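# Plug the driver board into the chassis

### The job

Take the blue-handled driver board out of the black board rack and slide it down into the free bay of the grey chassis, the one with the green guides, until it is fully home. Lower it in gently rather than letting it drop, let go of it, and leave the red-handled and yellow-handled boards in their places.

Things in the scene. Friction and masses are not known exactly. Their poses are not given: they have to be found in the camera images.
- blue_board_center (a point): Centre of the upright blue board, 51 mm above its lower edge; own x along its width, y across its thickness, z up. The middle of its handle, the place to grip with fingers closing along own y, is 40 mm above this point.
- blue_board: Blue driver board: 90 mm wide (x), 6 mm thick (y), 80 mm high, plus a blue bar handle on its top edge, 60 mm long (x), 12 mm thick (y), 22 mm high: 102 mm high in all. About 0.2 kg. Parts stand up to 9 mm proud of one face, well inside the side edges and below the handle. Origin: middle of its lower edge.
- slot_home (a point): Point where the blue board's centre lies when it is fully home in the free bay: 51 mm above the bay's floor, 75 mm above the table. z up; x along the board's width, y across its thickness (either way round is right). The handle stays clear above the guides. No click or spring: the board slides freely until it stops on the floor.
- free_bay: Bay with green plastic guides, fixed in the chassis: two upright channels facing each other across x. Groove 9 mm wide (y), 94 mm from end to end (x), straight from the floor to 60 mm above it; above that a flared lead-in 11 mm high opens 6 mm farther on every side. Origin 12 mm below the bay's floor, on its middle; axes as slot_home.
- red_board_center (a point): Centre of the red-handled spare board, same shape as the blue one, standing in the other place of the rack, 80 mm from the blue one across the thickness. It stays there.
- yellow_board_center (a point): Centre of the yellow-handled board, same shape, already home in the chassis's other bay (grey guides), 80 mm from the free bay across the thickness; its handle's top is 126 mm above the table. It stays there.
- chassis: Grey metal chassis, fixed, 150 mm (x) by 190 mm (y), with 50 mm high side plates at its ends in y; origin under its centre. It carries the two bays, whose tops are 95 mm above the table.
- rack: Black plastic board rack, fixed, 125 mm (x) by 170 mm (y); origin under its centre. Its floor is 8 mm above the table; 9 mm wide grooves hold the side edges of two boards up to 34 mm above the floor. Lift a board straight up by 40 mm or more to free it.

How it is judged:
By the outcome, as a careful person would: the job done as asked, in the order asked, and still so for the second after the job is handed in, with the robot touching nothing.
It also fails if it takes over 45 s, if anything falls off the work surface, if the arm or the gripper's body presses on something with over 40 N, if the wrist force passes 120 N, or if a joint passes its speed limit or range.

### The arm

A 6-joint arm with a two-finger parallel gripper is mounted at the origin on the work surface. World frame = base frame: x ahead of the robot, y to its left, z up, the work surface at z = 0. Lengths are in mm, angles in rad, forces in N, time in s.
With the tool pointing down it reaches from about 350 to 775 mm from the base axis. Payload 7.3 kg.
Tool frame: the origin (TCP) lies on the centre line of the jaws, within the pads' length; the fingertips stand 17 mm ahead of it and the grasp point (between the pads) lies 2 mm behind it; z points along the fingers, y is the line along which they close (so a half turn about z gives the same grasp; the last joint's range is limited). The gripper opens to 92 mm and grips with 3 to 60 N. Pads are 19 mm wide; open, the fingers measure 130 mm over their backs; the gripper's body (75 mm by 190 mm) begins 47 mm behind the grasp point.
Start: joints at [-1.375, 0.342, 1.524, -0, 1.275, -0.146], TCP at [175.994, -494.641, 243.741] pointing down, gripper open.
Joint ranges: [-2.53, 2.53], [-0.77, 2.02], [0.04, 2.7], [-1, 4.14], [0.28, 2.66], [-3.11, 3.11]. Speed limits (rad/s): [2.57, 2.57, 3.14, 3.14, 3.14, 3.14].

### API

Orientations are given as [roll, pitch, yaw] about the fixed x, y, z axes, in that order (R = Rz(yaw) Ry(pitch) Rx(roll)).
In Python, from plant import bot gives the robot as it stands. The module is installed in compiled form; this text tells all that it offers.
- The arm moves only by the shell command python3 -m pendant 'ROWS'. ROWS is JSON, a list of rows, each a list of 3 entries, a list of its own where there are three numbers: the shift along the world's x, y, z as a fraction of full scale, then the turn, a rotation vector about the world's x, y, z as a fraction of full scale, then the opening, from -1 (shut) to 1 (fully open), so that 0 is half open. In form: [[[tx, ty, tz], [rx, ry, rz], claw], ...]. A call has exactly 10 rows; each row shifts and turns the commanded pose from where the row before left it; what a row does not reach is not made up. Full scale, the value 1, is 30 mm for a shift and 0.12 rad for a turn. A row lasts 1/12 s, in which the tool goes at most 41.7 mm and 7.16 degrees, less where a joint would pass 70% of its speed; a pose out of reach is approached as far as the arm can. A call with a number of a shift or a turn outside -1 to 1 is refused whole. A call with a gripper value outside its range is refused whole. The fingers move at their own pace and stop on an object; the grip force is fixed at half the most. Time passes only in rows, so rows that do not move let the fingers close, or fill a call up. It gives the time, the measured TCP pose, the force, the opening and the grip force at its end, in the units of the state.
- bot.get_obs(): the state, without advancing time (a new reading comes with each control period).
- bot.capture(name): name is "scene" or "top" or "wrist"; returns the picture (480x640x3 uint8, blue, green, red); there is no depth.
- bot.camera_params(name): a dict with "fovy" (degrees; the focal length in pixels is half the picture's height over the tangent of half this angle, whatever the lens; pixels are square), "cx", "cy" (the principal point, pixels), "camera_from_world" (4x4, takes a point from world to camera coordinates). Camera axes: x right, y down, z forward; pixel columns grow to the right and rows downward; lengths in mm; the calibration is good to about 2 mm. The wrist camera is an equidistant fisheye: a pixel r from the principal point sees the ray r / f radians off the axis. A picture is of the moment at which its call begins: read the wrist's pose just before it. camera_params takes no time and is no camera call; for the wrist camera it gives the pose at the moment of the call.
- bot.close_job(): hands the job in; it is judged then, once.
The state is a dict: "time": time; "joint_positions": joint angles; "dq": joint speeds; "tau": joint torques, N m; "tool_pos": TCP position; "tcp_rot": TCP orientation; "contact_force": force on the tool from outside, world axes, zero at the start; "moment": the same for the moment, N m; "grip_width": finger opening in mm; "finger_force": force on a finger pad.
Only numpy, scipy, OpenCV 4.12 (cv2) and the standard library are available. Lean on these libraries where they do the work, as an engineer would, in place of code of your own. Each camera call takes 0.05 s, during which the arm holds its last target. There are 200 camera calls.

## Working session

There is one attempt and no reset: what is moved stays moved. The work goes in short steps, Python scripts to look and compute and a shell command to move; the robot and the scene stay as the last step left them, time stands still between calls to the robot, and variables do not carry over. Pictures are saved under pics/ and viewed, at most 12 in all, crops included, and the job is handed in when it is done.

```bash
mkdir -p pics; python3 - <<'E'
from plant import bot
import cv2,numpy as np
o=bot.get_obs();print(o)
for n in("scene","top"):
    i=bot.capture(n);cv2.imwrite(f"pics/{n}0.png",i);p=bot.camera_params(n);print(n,p)
E
```

```text
{'time': 0.0, 'joint_positions': array([-1.37497078e+00,  3.42695907e-01,  1.52503986e+00, -1.32287609e-05,
        1.27535770e+00, -1.46011450e-01]), 'dq': array([ 1.88242680e-03,  4.43377680e-05,  5.28766491e-04,  4.93719219e-04,
       -2.62927236e-03, -5.03041564e-04]), 'tau': array([ 8.68594143e-04, -4.31236374e+01, -2.44213647e+01,  7.19187269e-02,
        5.59924264e-02, -1.37768052e-04]), 'tool_pos': array([ 175.92643328, -494.24206562,  243.05087318]), 'tcp_rot': array([-3.14010596e+00, -2.05843988e-04,  3.41840706e-01]), 'contact_force': array([-0.03089684,  0.30488415,  0.42060226]), 'moment': array([ 0.02166315, -0.02732182,  0.00416602]), 'finger_force': 0.0, 'grip_width': 91.91107806152147}
scene {'fovy': 47.3526535735038, 'cx': 328.69578975894177, 'cy': 236.95341953939692, 'camera_from_world': array([[ 8.53227341e-01,  5.21533166e-01,  2.50217513e-03,
        -4.45202398e+02],
       [ 4.43843210e-01, -7.23590622e-01, -5.28601757e-01,
        -1.71549195e+02],
       [-2.73872797e-01,  4.52128045e-01, -8.48866257e-01,
         1.32763923e+03],
       [ 0.00000000e+00,  0.00000000e+00,  0.00000000e+00,
         1.00000000e+00]])}
top {'fovy': 56.22831991687883, 'cx': 315.6432759921455, 'cy': 236.5737831705089, 'camera_from_world': array([[ 7.34575031e-03, -9.99759287e-01,  2.06738627e-02,
         1.63766074e+01],
       [-9.98184071e-01, -8.56715625e-03, -5.96251935e-02,
         5.28653473e+02],
       [ 5.97879572e-02, -2.01983287e-02, -9.98006727e-01,
         8.06592894e+02],
       [ 0.00000000e+00,  0.00000000e+00,  0.00000000e+00,
         1.00000000e+00]])}
```

View pics/top0.png

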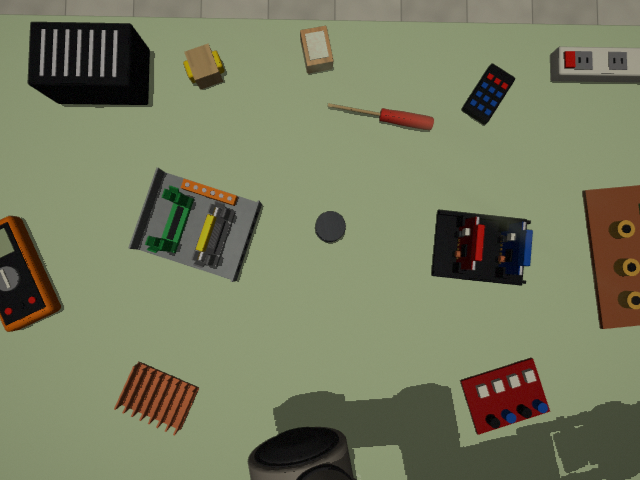

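View pics/scene0.png

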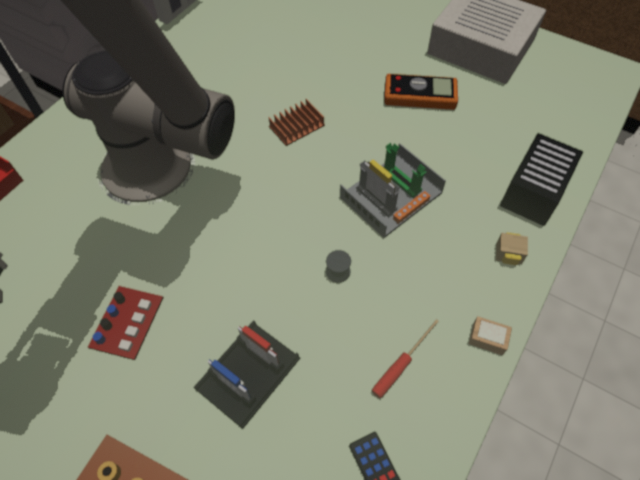

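The top view shows the blue handle near (528,248), red near (478,243), the green guides near (173,222) and the yellow handle near (207,232). The scene view shows blue at (227,373), red at (257,340) and the green guides at (391,158) and (417,182).

```bash
cat > h.py <<'E'
import numpy as np,cv2
from plant import bot
def ray(p,u,v,fish=False):
    T=p["camera_from_world"];f=240/np.tan(np.radians(p["fovy"])/2)
    x,y=(u-p["cx"])/f,(v-p["cy"])/f
    if fish:
        r=np.hypot(x,y);d=np.array([x/r*np.sin(r),y/r*np.sin(r),np.cos(r)])
    else: d=np.array([x,y,1.])
    R=T[:3,:3];return -R.T@T[:3,3],R.T@d
def onz(p,u,v,z,fish=False):
    c,d=ray(p,u,v,fish);return c+d*(z-c[2])/d[2]
E
python3 - <<'E'
from h import *
t=cv2.imread("pics/top0.png");s=cv2.imread("pics/scene0.png")
a=cv2.resize(t[200:295,425:545],None,fx=4,fy=4,interpolation=2);b=cv2.resize(t[165:285,125:265],None,fx=3,fy=3,interpolation=2)
c=np.zeros((400,800,3),np.uint8);c[:380,:360]=a[:,120:];c[:360,370:790]=b;cv2.imwrite("pics/c1.png",c)
pt=bot.camera_params("top");ps=bot.camera_params("scene")
H=cv2.cvtColor(t,cv2.COLOR_BGR2HSV)
def m(lo,hi,roi):
    k=cv2.inRange(H,lo,hi);z=np.zeros_like(k);x0,y0,x1,y1=roi;z[y0:y1,x0:x1]=k[y0:y1,x0:x1];return z
for n,lo,hi,roi,zz in(("blue",(100,120,60),(130,255,255),(495,200,545,290),110),("red",(0,150,90),(8,255,255),(455,205,495,285),110),("yel",(22,120,80),(35,255,255),(190,195,240,270),126),("green",(50,120,40),(80,255,255),(130,180,200,260),95)):
    k=m(lo,hi,roi);cs,_=cv2.findContours(k,0,1)
    for q in sorted(cs,key=cv2.contourArea)[-3:]:
        r=cv2.minAreaRect(q);bx=cv2.boxPoints(r);print(n,cv2.contourArea(q),np.round(bx).tolist(),[onz(pt,*u,zz)[:2].round(1).tolist() for u in bx])
E
```

```text
blue 0.0 [[518.0, 273.0], [519.0, 266.0], [520.0, 266.0], [518.0, 273.0]] [[466.4, -306.6], [477.7, -309.1], [477.4, -310.4], [466.2, -307.9]]
blue 0.0 [[522.0, 229.0], [522.0, 229.0], [522.0, 222.0], [522.0, 222.0]] [[538.2, -315.3], [538.2, -315.3], [549.7, -315.5], [549.7, -315.5]]
blue 203.0 [[523.0, 265.0], [525.0, 230.0], [532.0, 230.0], [530.0, 265.0]] [[479.5, -315.4], [537.3, -321.0], [536.5, -332.1], [478.7, -326.4]]
red 0.0 [[475.0, 224.0], [475.0, 224.0], [475.0, 223.0], [475.0, 223.0]] [[545.7, -237.9], [545.7, -237.9], [547.3, -237.9], [547.3, -237.9]]
red 0.0 [[476.0, 218.0], [476.0, 218.0], [476.0, 217.0], [476.0, 217.0]] [[555.5, -239.7], [555.5, -239.7], [557.2, -239.7], [557.2, -239.7]]
red 202.0 [[474.0, 260.0], [477.0, 224.0], [484.0, 224.0], [481.0, 260.0]] [[487.4, -236.0], [545.9, -242.0], [545.1, -253.0], [486.5, -247.1]]
yel 247.0 [[195.0, 249.0], [207.0, 213.0], [214.0, 216.0], [202.0, 251.0]] [[500.7, 212.4], [557.3, 195.0], [553.6, 183.6], [497.0, 201.1]]
green 980.0 [[143.0, 248.0], [166.0, 184.0], [194.0, 194.0], [172.0, 258.0]] [[501.9, 304.2], [609.0, 270.6], [593.0, 223.2], [486.1, 257.2]]
```

View pics/c1.png

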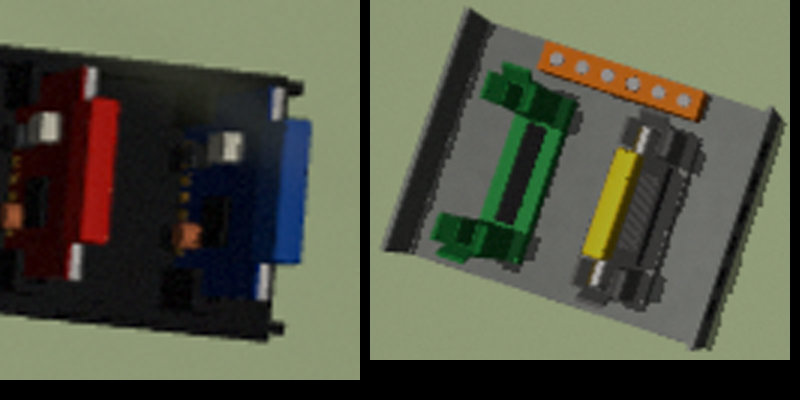

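The crop shows the blue board's components facing the red board. Blue's handle top is centred near (508,-324) mm at a yaw of about -0.10. The free bay should be near (551,274) mm at a yaw of about -0.30. I'll move above the blue board.

```bash
python3 -m pendant '[[[0.95,0.49,0],[0,0,-0.37],1],[[0.95,0.49,0],[0,0,-0.37],1],[[0.95,0.49,0],[0,0,-0.37],1],[[0.95,0.49,0],[0,0,-0.37],1],[[0.95,0.49,0],[0,0,-0.37],1],[[0.95,0.49,0],[0,0,-0.37],1],[[0.95,0.49,0],[0,0,-0.37],1],[[0.95,0.49,0],[0,0,-0.37],1],[[0.95,0.49,0],[0,0,-0.37],0.5],[[0.95,0.49,0],[0,0,-0.37],0]]'
python3 -m pendant '[[[0.8,0.4,0],[0,0,0],0],[[0.8,0.4,0],[0,0,0],0],[[0,0,0],[0,0,0],0],[[0,0,0],[0,0,0],0],[[0,0,0],[0,0,0],0],[[0,0,0],[0,0,0],0],[[0,0,0],[0,0,0],0],[[0,0,0],[0,0,0],0],[[0,0,0],[0,0,0],0],[[0,0,0],[0,0,0],0]]'
python3 - <<'E'
from h import *
p=bot.camera_params("wrist");print(p,bot.get_obs()["tool_pos"],bot.get_obs()["tcp_rot"])
import pickle;pickle.dump(p,open("w1.pkl","wb"))
cv2.imwrite("pics/w1.png",bot.capture("wrist"))
E
```

```text
time: 0.93
tool_pos: [462.2, -346.5, 243.3]
tcp_rot: [-3.141, 0.001, -0.104]
contact_force: [-0.2, -0.1, 0.8]
grip_width: 82.6
finger_force: 0.0
time: 1.77
tool_pos: [508.6, -324.0, 243.9]
tcp_rot: [3.141, -0.0, -0.103]
contact_force: [0.1, 0.7, 0.5]
grip_width: 45.9
finger_force: 0.0
{'fovy': 65.70646984690485, 'cx': 326.8354167895584, 'cy': 236.02523735724637, 'camera_from_world': array([[-1.03241210e-01, -9.94656246e-01, -4.52749809e-04,
        -2.68222570e+02],
       [-9.51898981e-01,  9.86711382e-02,  2.90090223e-01,
         4.80046753e+02],
       [-2.88495378e-01,  3.03802376e-02, -9.56999194e-01,
         5.47475286e+02],
       [ 0.00000000e+00,  0.00000000e+00,  0.00000000e+00,
         1.00000000e+00]])} [ 508.62192276 -324.00521024  243.90779403] [ 3.14139697e+00 -1.46484028e-04 -1.02975285e-01]
```

View pics/w1.png

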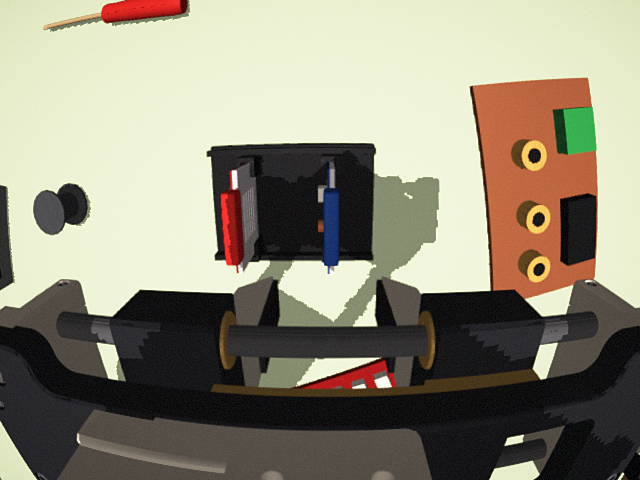

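The wrist view shows the blue handle at about x 324–339, y 190–265, between the fingers' lines, with red at x 222–243.

```bash
python3 - <<'E'
from h import *
import pickle
p=pickle.load(open("w1.pkl","rb"));i=cv2.imread("pics/w1.png");H=cv2.cvtColor(i,cv2.COLOR_BGR2HSV)
for n,k in(("blue",cv2.inRange(H,(105,100,80),(130,255,255))),("red",cv2.inRange(H,(0,150,100),(8,255,255)))):
    k[:150]=0;k[275:]=0;k[:,:210]=0;k[:,370:]=0
    q=max(cv2.findContours(k,0,1)[0],key=cv2.contourArea);b=cv2.boxPoints(cv2.minAreaRect(q))
    w=np.array([onz(p,*u,110,True)[:2] for u in b]);c=w.mean(0);print(n,b.round(1).tolist(),w.round(1).tolist(),c)
    for y in range(185,270,8):
        x=np.where(k[y]>0)[0]
        if len(x):print(y,x[0],x[-1],onz(p,x[0],y,110,True)[:2].round(1),onz(p,x[-1]+1,y,110,True)[:2].round(1))
E
```

```text
blue [[324.0, 192.0], [338.0, 192.0], [338.0, 273.0], [324.0, 273.0]] [[538.9, -323.5], [537.8, -333.9], [472.8, -327.8], [474.0, -316.6]] [ 505.88947523 -325.46322279]
185 328 328 [ 543.9 -327. ] [ 543.8 -327.8]
193 325 337 [ 538.1 -324.2] [ 537.1 -333.9]
201 324 337 [ 532.1 -322.8] [ 531.  -333.3]
209 324 338 [ 525.9 -322.1] [ 524.8 -333.4]
217 324 338 [ 519.7 -321.5] [ 518.5 -332.8]
225 324 338 [ 513.4 -320.8] [ 512.3 -332.2]
233 324 337 [ 507.1 -320.2] [ 506.  -330.9]
241 324 338 [ 500.7 -319.5] [ 499.5 -331. ]
249 324 337 [ 494.1 -318.8] [ 493.  -329.7]
257 324 337 [ 487.5 -318.1] [ 486.4 -329. ]
265 325 335 [ 480.7 -318.1] [ 479.8 -326.8]
red [[219.5, 193.1999969482422], [234.1999969482422, 192.3000030517578], [238.8000030517578, 264.8999938964844], [224.1999969482422, 265.79998779296875]] [[547.2, -243.4], [546.5, -255.3], [487.5, -248.8], [487.8, -236.3]] [ 517.27280977 -245.95675002]
185 230 231 [ 552.5 -252.8] [ 552.3 -254.4]
193 223 232 [ 547.  -246.3] [ 546.1 -254.2]
201 221 234 [ 541.  -243.6] [ 539.7 -254.8]
209 222 235 [ 534.7 -243.3] [ 533.3 -254.6]
217 222 235 [ 528.3 -242.2] [ 527.1 -253.5]
225 223 321 [ 521.9 -241.9] [ 513.6 -319.3]
233 223 235 [ 515.4 -240.7] [ 514.3 -251.3]
241 223 237 [ 508.8 -239.4] [ 507.6 -251.8]
249 225 237 [ 502.1 -239.8] [ 501.  -250.6]
257 225 238 [ 495.3 -238.5] [ 494.2 -250.2]
265 236 237 [ 487.7 -246.5] [ 487.5 -248.1]
```

```bash
python3 -m pendant '[[[0,-0.04,-0.7],[0,0,0],0],[[0,0,-0.7],[0,0,0],0],[[0,0,-0.7],[0,0,0],0],[[0,0,-0.7],[0,0,0],0],[[0,0,-0.7],[0,0,0],0],[[0,0,-0.7],[0,0,0],0],[[0,0,-0.4],[0,0,0],0],[[0,0,-0.22],[0,0,0],0],[[0,0,0],[0,0,0],0],[[0,0,0],[0,0,0],0]]'
python3 - <<'E'
from h import *
cv2.imwrite("pics/w2.png",bot.capture("wrist"))
E
```

```text
time: 2.65
tool_pos: [509.2, -325.1, 99.6]
tcp_rot: [3.141, -0.0, -0.102]
contact_force: [-0.1, -0.1, 0.9]
grip_width: 45.6
finger_force: 0.0
```

View pics/w2.png

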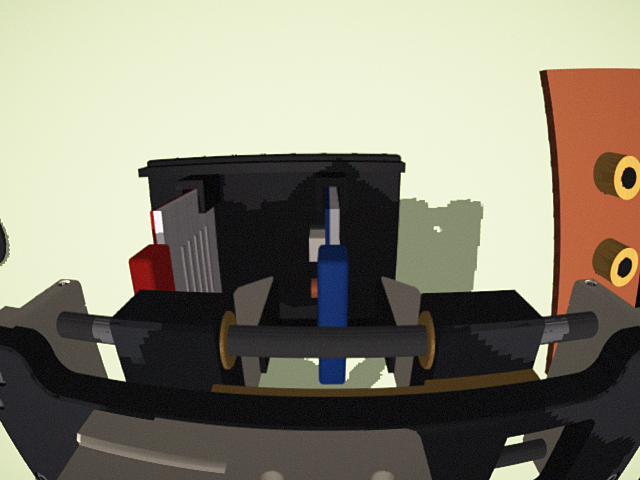

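The blue handle (x 318–348) sits between the pads (inner edges at about 270 and 385), about 1–2 mm toward -y. I'll nudge the tool over and close.

```bash
python3 -m pendant '[[[0,-0.05,0],[0,0,0],0],[[0,0,0],[0,0,0],-1],[[0,0,0],[0,0,0],-1],[[0,0,0],[0,0,0],-1],[[0,0,0],[0,0,0],-1],[[0,0,0],[0,0,0],-1],[[0,0,0],[0,0,0],-1],[[0,0,0],[0,0,0],-1],[[0,0,0],[0,0,0],-1],[[0,0,0],[0,0,0],-1]]'
```

```text
time: 3.53
tool_pos: [509.0, -326.4, 99.2]
tcp_rot: [3.141, -0.0, -0.102]
contact_force: [-0.6, -1.7, 0.9]
grip_width: 11.8
finger_force: 30.0
```

```bash
python3 -m pendant '[[[0,0,0.1],[0,0,0],-1],[[0,0,0.3],[0,0,0],-1],[[0,0,0.5],[0,0,0],-1],[[0,0,0.6],[0,0,0],-1],[[0,0,0.7],[0,0,0],-1],[[0,0,0.7],[0,0,0],-1],[[0,0,0.7],[0,0,0],-1],[[0,0,0.6],[0,0,0],-1],[[0,0,0.5],[0,0,0],-1],[[0,0,0.3],[0,0,0],-1]]'
python3 - <<'E'
from h import *
p=bot.camera_params("top");i=bot.capture("top");cv2.imwrite("pics/top1.png",i)
cv2.imwrite("pics/w3.png",bot.capture("wrist"))
# bay: project known estimate and tabulate top-view colour corners
H=cv2.cvtColor(i,cv2.COLOR_BGR2HSV)
for u,v in((173,193),(157,244)):print(onz(p,u,v,95).round(1))
E
```

```text
time: 4.37
tool_pos: [509.4, -326.5, 251.8]
tcp_rot: [3.14, -0.002, -0.102]
contact_force: [0.9, 0.2, -1.1]
grip_width: 11.7
finger_force: 30.0
[593.8 258.4  95. ]
[509.3 282.3  95. ]
```

View pics/w3.png

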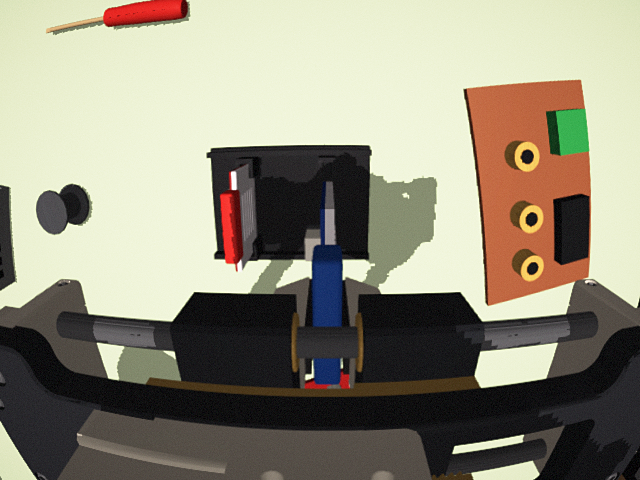

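The board is held upright and clear of the rack, and red is undisturbed. I'll carry it toward the chassis and stop short to look at the bay.

```bash
python3 -m pendant '[[[0.06,0.3,0],[0,0,-0.08],-1],[[0.06,0.6,0],[0,0,-0.08],-1],[[0.06,0.9,0],[0,0,-0.08],-1],[[0.06,0.9,0],[0,0,-0.08],-1],[[0.06,0.9,0],[0,0,-0.08],-1],[[0.06,0.9,0],[0,0,-0.08],-1],[[0.06,0.9,0],[0,0,-0.08],-1],[[0.06,0.9,0],[0,0,-0.08],-1],[[0.06,0.9,0],[0,0,-0.08],-1],[[0.06,0.9,0],[0,0,-0.08],-1]]'
python3 -m pendant '[[[0.06,0.9,0],[0,0,-0.08],-1],[[0.06,0.9,0],[0,0,-0.08],-1],[[0.06,0.9,0],[0,0,-0.08],-1],[[0.06,0.9,0],[0,0,-0.08],-1],[[0.06,0.9,0],[0,0,-0.08],-1],[[0.06,0.9,0],[0,0,-0.08],-1],[[0.06,0.9,0],[0,0,-0.08],-1],[[0.06,0.9,0],[0,0,-0.08],-1],[[0,0.6,0],[0,0,0],-1],[[0,0.4,0],[0,0,0],-1]]'
python3 -m pendant '[[[0,0.2,0],[0,0,0],-1],[[0,0.1,0],[0,0,0],-1],[[0,0,0],[0,0,0],-1],[[0,0,0],[0,0,0],-1],[[0,0,0],[0,0,0],-1],[[0,0,0],[0,0,0],-1],[[0,0,0],[0,0,0],-1],[[0,0,0],[0,0,0],-1],[[0,0,0],[0,0,0],-1],[[0,0,0],[0,0,0],-1]]'
python3 - <<'E'
from h import *
import pickle
p=bot.camera_params("wrist");o=bot.get_obs();pickle.dump(p,open("w4.pkl","wb"));print(o["tool_pos"],o["tcp_rot"])
cv2.imwrite("pics/w4.png",bot.capture("wrist"))
E
```

```text
time: 5.3
tool_pos: [526.1, -81.2, 247.7]
tcp_rot: [-3.141, 0.003, -0.199]
contact_force: [0.7, -0.6, -1.8]
grip_width: 11.8
finger_force: 30.0
time: 6.13
tool_pos: [540.1, 165.1, 247.6]
tcp_rot: [3.141, 0.003, -0.273]
contact_force: [0.3, -0.3, -2.2]
grip_width: 11.8
finger_force: 30.0
time: 6.97
tool_pos: [541.4, 171.5, 249.2]
tcp_rot: [3.142, -0.0, -0.275]
contact_force: [-0.5, 0.8, -1.4]
grip_width: 11.4
finger_force: 30.0
[541.43143556 171.5351661  249.18734005] [ 3.14155064e+00 -7.78022102e-05 -2.75228293e-01]
```

View pics/w4.png

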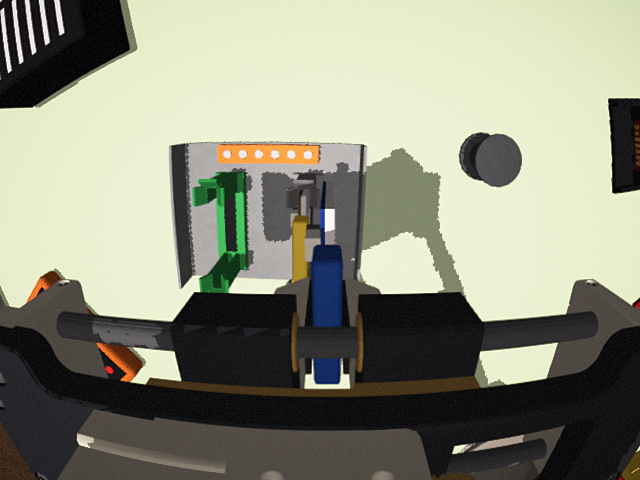

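The board is clear and the bay is on the left: the green far guide is at (218,188), and the near guide (220,275) is partly hidden. I'll shift a little for a full view.

```bash
python3 -m pendant '[[[-0.4,0.3,0],[0,0,-0.05],-1],[[-0.4,0.3,0],[0,0,-0.05],-1],[[-0.4,0.3,0],[0,0,-0.05],-1],[[-0.4,0.3,0],[0,0,-0.05],-1],[[-0.2,0,0],[0,0,0],-1],[[0,0,0],[0,0,0],-1],[[0,0,0],[0,0,0],-1],[[0,0,0],[0,0,0],-1],[[0,0,0],[0,0,0],-1],[[0,0,0],[0,0,0],-1]]'
python3 - <<'E'
from h import *
import pickle
p=bot.camera_params("wrist");o=bot.get_obs();pickle.dump((p,o),open("w5.pkl","wb"));print(o["tool_pos"],o["tcp_rot"])
i=bot.capture("wrist");cv2.imwrite("pics/w5.png",i);cv2.imwrite("pics/w5c.png",cv2.resize(i[120:320,160:360],None,fx=3,fy=3,interpolation=2))
E
```

```text
time: 7.85
tool_pos: [487.9, 207.3, 249.0]
tcp_rot: [3.141, -0.0, -0.3]
contact_force: [-0.4, -0.2, -2.9]
grip_width: 11.9
finger_force: 30.0
[487.90852447 207.25087746 249.01982041] [ 3.14140756e+00 -7.40389662e-05 -2.99678213e-01]
```

View pics/w5c.png

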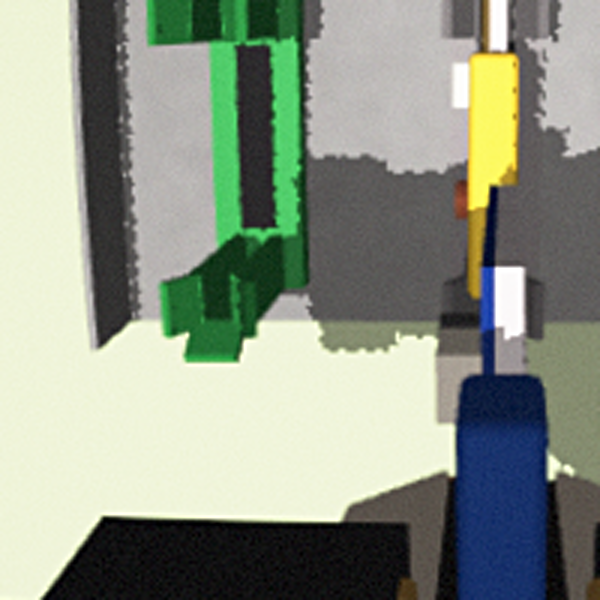

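The near guide is fully in view at crop (215,300), with the yellow handle top at crop x 470–517. I'll look at the guides' tops more closely.

```bash
python3 - <<'E'
from h import *
import pickle
p,o=pickle.load(open("w5.pkl","rb"));i=cv2.imread("pics/w5.png")
cv2.imwrite("pics/w5d.png",cv2.resize(i[85:245,190:265],None,fx=6,fy=3.7,interpolation=2))
E
```

```text
(no output)
```

View pics/w5d.png

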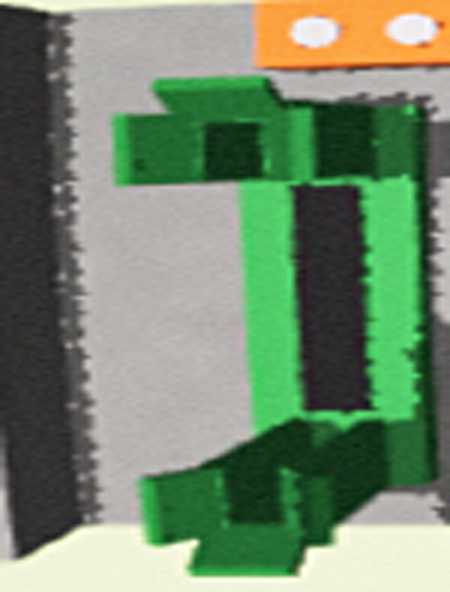

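The far end-plate rim runs along crop y=78 at x 155–270, and the near one along y=575 at x 190–300. Both are at z=95.

```bash
python3 - <<'E'
from h import *
import pickle
p,o=pickle.load(open("w5.pkl","rb"));i=cv2.imread("pics/w5.png")
g=lambda x,y,z:onz(p,190+x/6,85+y/3.7,z,True)
a,b=g(212.5,78,95),g(244,575,95);print("rims",a,b,np.linalg.norm(a-b),"mid",(a+b)/2,"yaw",np.arctan2(*(a-b)[[1,0]]))
for n,q in(("farwings",((115,150),(308,150))),("nearwings",((147,510),(333,510)))):
    w=[g(*u,95) for u in q];print(n,np.round(w,1).tolist(),(w[0]+w[1])/2)
a,b=g(329,190,24),g(338,405,24);print("slot",a,b,np.arctan2(*(a-b)[[1,0]]))
# yellow handle, z=126
q=lambda x,y:onz(p,160+x/3,120+y/3,126,True)
print("yellow end",q(470,55),q(517,55),q(517,180))
H=cv2.cvtColor(i,cv2.COLOR_BGR2HSV);k=cv2.inRange(H,(105,100,80),(130,255,255));k[:, :300]=0;k[:,360:]=0
for z in(249+13,):
    for y in(255,270,285,300,320,340,360,375,382):
        x=np.where(k[y]>0)[0]
        if len(x):print(y,onz(p,x[0],y,z,True)[:2].round(1),onz(p,x[-1]+1,y,z,True)[:2].round(1))
# held handle: z top = 110 - 99.2 + tcp
zt=o["tool_pos"][2]+10.8
Rz=lambda t:np.array([[np.cos(t),np.sin(t)],[-np.sin(t),np.cos(t)]])
ys=np.where(k[:,330]>0)[0];print(ys[0],ys[-1])
for y in(247,382):
    print("held end rel tcp, own frame",Rz(-.3)@(onz(p,330,y,zt,True)[:2]-o["tool_pos"][:2]))
E
```

```text
rims [605.33742895 257.09212656  95.        ] [498.51862087 291.18562673  95.        ] 112.12771519119816 mid [551.92802491 274.13887664  95.        ] yaw -0.3089510600884207
farwings [[595.2, 275.1, 95.0], [585.8, 249.7, 95.0]] [590.47628455 262.35544496  95.        ]
nearwings [[517.3, 299.2, 95.0], [509.1, 273.2, 95.0]] [513.16626973 286.21053888  95.        ]
slot [579.72914236 265.22069036  24.        ] [523.68917061 283.2153489   24.        ] -0.3107040659503093
yellow end [557.58642575 194.71908703 126.        ] [554.32373987 184.21947061 126.        ] [525.81375674 192.97282055 126.        ]
270 [515.5 206. ] [512.2 195.4]
285 [509.6 207.5] [506.3 197.1]
300 [503.5 209.5] [500.3 198.9]
320 [495.  211.9] [491.9 201.7]
360 [476.4 217.9] [473.2 207.6]
375 [468.6 220.1] [465.5 210.3]
382 [464.7 220.9] [461.7 211.4]
261 383
held end rel tcp, own frame [34.98411648  0.29292798]
held end rel tcp, own frame [-27.98295187   0.07724146]
```

```bash
python3 -m pendant '[[[0.35,0.37,0],[0,0,-0.03],-1],[[0.44,0.46,0],[0,0,0],-1],[[0.44,0.46,0],[0,0,0],-1],[[0.44,0.46,0],[0,0,0],-1],[[0.3,0.32,0],[0,0,0],-1],[[0.14,0.16,0],[0,0,0],-1],[[0,0,-0.3],[0,0,0],-1],[[0,0,-0.5],[0,0,0],-1],[[0,0,-0.5],[0,0,0],-1],[[0,0,-0.3],[0,0,0],-1]]'
python3 -m pendant '[[[0,0,0],[0,0,0],-1],[[0,0,0],[0,0,0],-1],[[0,0,0],[0,0,0],-1],[[0,0,0],[0,0,0],-1],[[0,0,0],[0,0,0],-1],[[0,0,0],[0,0,0],-1],[[0,0,0],[0,0,0],-1],[[0,0,0],[0,0,0],-1],[[0,0,0],[0,0,0],-1],[[0,0,0],[0,0,0],-1]]'
python3 - <<'E'
from h import *
i=bot.capture("wrist");cv2.imwrite("pics/w6.png",cv2.resize(i[100:400,220:440],None,fx=2,fy=2,interpolation=2))
E
```

```text
time: 8.73
tool_pos: [549.4, 273.6, 198.9]
tcp_rot: [3.139, 0.003, -0.303]
contact_force: [0.1, -0.6, -2.4]
grip_width: 11.7
finger_force: 30.0
time: 9.57
tool_pos: [550.7, 274.6, 201.1]
tcp_rot: [3.141, 0.0, -0.303]
contact_force: [0.4, -0.5, -1.2]
grip_width: 11.7
finger_force: 30.0
```

View pics/w6.png

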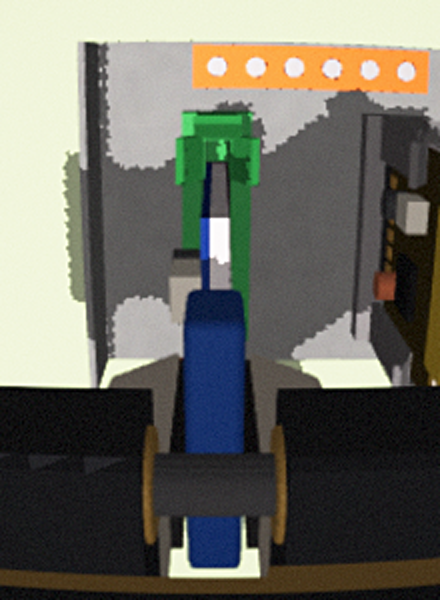

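The board is centred over the far guide (crop x≈218). I'll lower it gently.

```bash
python3 -m pendant '[[[0.01,0,-0.1],[0,0,0],-1],[[0,0,-0.15],[0,0,0],-1],[[0,0,-0.15],[0,0,0],-1],[[0,0,-0.15],[0,0,0],-1],[[0,0,-0.15],[0,0,0],-1],[[0,0,-0.15],[0,0,0],-1],[[0,0,-0.15],[0,0,0],-1],[[0,0,-0.15],[0,0,0],-1],[[0,0,-0.15],[0,0,0],-1],[[0,0,-0.15],[0,0,0],-1]]'
```

```text
time: 10.45
tool_pos: [551.0, 274.5, 157.2]
tcp_rot: [3.141, 0.0, -0.303]
contact_force: [-0.1, 0.5, -1.5]
grip_width: 11.6
finger_force: 30.0
```

```bash
python3 -m pendant '[[[0,0,-0.14],[0,0,0],-1],[[0,0,-0.14],[0,0,0],-1],[[0,0,-0.14],[0,0,0],-1],[[0,0,-0.14],[0,0,0],-1],[[0,0,-0.14],[0,0,0],-1],[[0,0,-0.14],[0,0,0],-1],[[0,0,-0.14],[0,0,0],-1],[[0,0,-0.14],[0,0,0],-1],[[0,0,-0.08],[0,0,0],-1],[[0,0,0],[0,0,0],-1]]'
```

```text
time: 11.28
tool_pos: [550.9, 274.4, 121.0]
tcp_rot: [3.141, 0.001, -0.303]
contact_force: [0.9, -0.4, -2.6]
grip_width: 12.1
finger_force: 30.0
```

```bash
python3 -m pendant '[[[0,0,-0.03],[0,0,0],-1],[[0,0,-0.03],[0,0,0],-1],[[0,0,-0.03],[0,0,0],-1],[[0,0,-0.03],[0,0,0],-1],[[0,0,-0.03],[0,0,0],-1],[[0,0,-0.02],[0,0,0],-1],[[0,0,-0.02],[0,0,0],-1],[[0,0,0],[0,0,0],-1],[[0,0,0],[0,0,0],-1],[[0,0,0],[0,0,0],-1]]'
```

```text
time: 12.12
tool_pos: [551.0, 274.6, 116.0]
tcp_rot: [3.142, -0.0, -0.303]
contact_force: [-0.1, 0.6, -2.0]
grip_width: 11.6
finger_force: 30.0
```

```bash
python3 -m pendant '[[[0,0,-0.02],[0,0,0],-1],[[0,0,-0.02],[0,0,0],-1],[[0,0,-0.02],[0,0,0],-1],[[0,0,0],[0,0,0],-1],[[0,0,0],[0,0,0],-1],[[0,0,0],[0,0,0],-1],[[0,0,0],[0,0,0],-1],[[0,0,0],[0,0,0],-1],[[0,0,0],[0,0,0],-1],[[0,0,0],[0,0,0],-1]]'
```

```text
time: 12.95
tool_pos: [551.2, 274.7, 115.2]
tcp_rot: [-3.141, -0.001, -0.303]
contact_force: [-2.3, -0.3, 5.2]
grip_width: 11.7
finger_force: 30.0
```

It made contact at exactly the expected home height. I'll let go.

```bash
python3 -m pendant '[[[0,0,0],[0,0,0],-0.5],[[0,0,0],[0,0,0],-0.3],[[0,0,0],[0,0,0],0],[[0,0,0],[0,0,0],0],[[0,0,0],[0,0,0],0],[[0,0,0],[0,0,0],0],[[0,0,0],[0,0,0],0],[[0,0,0],[0,0,0],0],[[0,0,0],[0,0,0],0],[[0,0,0],[0,0,0],0]]'
python3 -m pendant '[[[0,0,0.2],[0,0,0],0],[[0,0,0.4],[0,0,0],0],[[0,0,0.7],[0,0,0],0],[[0,0,0.7],[0,0,0],0],[[0,0,0.7],[0,0,0],0],[[0,0,0.7],[0,0,0],0],[[0,0,0.7],[0,0,0],0],[[-0.5,-0.8,0.3],[0,0,0],0],[[-0.5,-0.8,0],[0,0,0],0],[[-0.5,-0.8,0],[0,0,0],0]]'
python3 - <<'E'
from h import *
p=bot.camera_params("wrist");i=bot.capture("wrist");t=bot.capture("top")
cv2.imwrite("pics/f.png",np.hstack([cv2.resize(i[100:300,140:360],(400,364)),cv2.resize(t[160:290,120:270],(400,364))]))
E
```

```text
time: 13.78
tool_pos: [551.0, 274.6, 114.1]
tcp_rot: [3.141, 0.0, -0.303]
contact_force: [-0.7, 0.0, 0.4]
grip_width: 46.0
finger_force: 0.0
time: 14.62
tool_pos: [505.6, 202.0, 247.3]
tcp_rot: [-3.141, -0.002, -0.302]
contact_force: [0.1, -0.4, -0.4]
grip_width: 45.8
finger_force: 0.0
```

View pics/f.png

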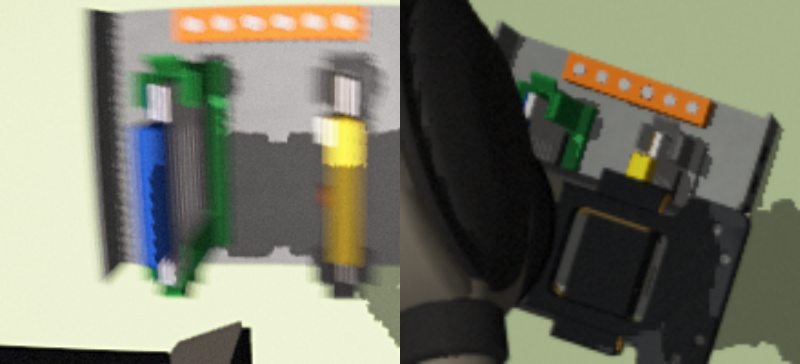

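The blue board stands upright in the green guides (left half, x≈150), parallel to the untouched yellow board (x≈343) and at the same height. I'll let the arm settle and hand in.

```bash
python3 -m pendant '[[[0,0,0],[0,0,0],0],[[0,0,0],[0,0,0],0],[[0,0,0],[0,0,0],0],[[0,0,0],[0,0,0],0],[[0,0,0],[0,0,0],0],[[0,0,0],[0,0,0],0],[[0,0,0],[0,0,0],0],[[0,0,0],[0,0,0],0],[[0,0,0],[0,0,0],0],[[0,0,0],[0,0,0],0]]' && python3 -c "
from plant import bot
print(bot.close_job())"
```

```text
time: 15.55
tool_pos: [506.0, 202.6, 246.1]
tcp_rot: [3.141, 0.0, -0.303]
contact_force: [0.3, -0.9, 0.2]
grip_width: 46.1
finger_force: 0.0
the job is handed in; nothing more can be done
None
```

The blue board is fully home in the green-guided bay and released, the red and yellow boards were left in place, and the job is handed in at about 15.6 s.

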